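# Park the soldering iron in its ring stand

### The job

Take the cordless soldering iron off its wooden rest by its blue handle and slide it, tip first, through the row of rings of its stand, largest ring first, without forcing it against them, until the small brass ring at the end stops its steel shoulder. The brass ring is sprung and its place along the stand is not known beforehand, so go by feel: lean on it steadily with about 10 newtons for a full second, never near 18, then ease off, let go and leave the iron parked in the rings against the brass ring. Leave the glass panels, jar, spool and everything else where they are.

Things in the scene. Friction and masses are not known exactly. Their poses are not given: they have to be found in the camera images.
- iron: Cordless soldering iron, 247 mm long, about 0.16 kg, centre of mass 75 mm ahead of the origin. Origin on its long axis at the grip point; +x along the axis to the tip, z up at the start. Blue handle 24 mm wide (y), 26 mm high (z), from x = -60 to 30 mm: grip its flat sides, along y, near the origin. It starts lying level in the rest, axis 50 mm above the table.
- iron_shoulder (a point): On the iron's axis at x = 128 mm; axes as the iron's. Ahead of the handle a round steel sleeve 20 mm in diameter runs from x = 30 to 125 mm, then the shoulder, a cone narrowing to 12 mm at x = 131 mm. This point, where the cone is 16 mm in diameter, lies at the brass ring's front face when that ring stops the iron.
- iron_tip (a point): End of the copper tip, on the iron's axis at x = 187 mm; axes as the iron's. The dark barrel, 12 mm in diameter, runs from x = 131 to 169 mm, the tip from there, tapering from 9 to 3 mm.
- stand: Ring stand, fixed to the table: dark base plate 190 x 70 x 10 mm from x = -25 to 165 mm with a row of upright rings. Origin on the table under the first ring; +x is the way in, along the row, z up. All rings share one axis, along x at y = 0, 80 mm above the table: three fixed steel rings, then a sprung brass one. Beyond that nothing is in the iron's way.
- ring1 (a point): Centre of the first, largest ring (stand x = 0; axes as the stand's): bore 28 mm. The second ring, bore 25 mm, is 22 mm farther along. The fixed rings are 6 mm thick with 4 mm walls.
- ring3 (a point): Centre of the third ring (stand x = 44 mm; axes as the stand's): bore 23 mm. Behind it is the brass stop ring, bore 16 mm, 30 mm outside, 6 mm thick, on a red carriage clamped so that its front face is at stand x = 64 to 88 mm (not measured). It yields along x by 1 mm for each 2 N (and 0.12 N s/mm of damping), to a hard stop at 14 mm, and springs back when eased.
- rest: Wooden bench rest, fixed, in which the iron lies at the start: base 170 x 60 x 10 mm and two saddles at x = -48 and x = 95 mm whose cheeks rise at most 46 mm above the table. Origin on the table under the iron's origin; +x towards the iron's tip.
- spool: Bystander: solder spool standing on end, 56 mm in diameter, 40 mm high; origin under its centre.
- red_glass: Bystander: leaded red glass panel lying flat, 84 x 63 x 6 mm; origin under its centre.
- amber_glass: Bystander: leaded amber glass panel lying flat, 84 x 63 x 6 mm; origin under its centre.
- flux_jar: Bystander: small amber jar, 44 mm in diameter, 50 mm high; origin under its centre.
- matchbox: Bystander: yellow box 55 x 38 x 18 mm; origin under its centre.
- divider: Bystander: cross of two dark boards, each 150 x 9 mm, 100 mm high; origin under its centre.
- pliers: Bystander: side cutters lying flat, about 145 mm long, 50 mm wide, 10 mm high; origin under the middle.

How it is judged (in metres and radians):
On the way, in this order (a step that is already met when the one before it is completed fails the run):
1. the iron is lifted 15 mm or more off its rest in the gripper (height (world z) of iron above 0.065 m and contact force between the fingers and iron above 1 N), for 0.2 s.
2. the iron's tip and shoulder are in the row: shoulder past the first ring, within 6 mm of the rings' axis, and along it within 0.12 rad (x of iron_shoulder in the frame of stand above 0.01 m and z of iron_shoulder in the frame of stand between 0.074 and 0.086 m and y of iron_shoulder in the frame of stand between -0.006 and 0.006 m and angle between the x axis of iron and the x axis of stand, either way round below 0.12 rad), for 0.1 s.
3. the shoulder pushes the sprung brass ring back by 3 mm or more (6 N) for half a second (horizontal distance between iron_shoulder and carriage_c0 below 0.037 m and z of iron_shoulder in the frame of stand between 0.074 and 0.086 m and y of iron_shoulder in the frame of stand between -0.006 and 0.006 m), for 0.5 s.
At the end, for the whole second after the job is handed in: The iron lies let go and at rest in the rings, along their axis within 0.15 rad and with its shoulder within 6 mm of the axis sideways and in height, its shoulder no more than 4 mm short of the brass ring's resting place, after having pressed that ring (horizontal distance between iron_shoulder and carriage_c0 below 0.044 m and angle between the x axis of iron and the x axis of stand, either way round below 0.15 rad and z of iron_shoulder in the frame of stand between 0.074 and 0.086 m and y of iron_shoulder in the frame of stand between -0.006 and 0.006 m and linear speed of iron below 0.02 m/s); the robot touches nothing.
It fails at once if the brass ring is pushed back more than 9 mm (18 N) (horizontal distance between iron_shoulder and carriage_c0 below 0.031 m).
It fails at once if the iron is forced against the three fixed rings or the base of the stand with more than 20 N (contact force between iron and stand above 20 N).
It fails at once if a bystander is moved by more than 15 mm (distance of any of spool, red_glass, amber_glass, flux_jar, matchbox, divider, pliers from where it was at the start of the episode above 0.015 m).
It also fails if it takes over 64 s, if anything falls off the work surface, if the arm or the gripper's body presses on something with over 40 N, if the wrist force passes 120 N, or if a joint passes its speed limit or range.

### The arm

A 6-joint arm with a two-finger parallel gripper is mounted at the origin on the work surface. World frame = base frame: x ahead of the robot, y to its left, z up, the work surface at z = 0. Lengths are in mm, angles in rad, forces in N, time in s.
With the tool pointing down it reaches from about 350 to 875 mm from the base axis. Payload 15.5 kg.
Tool frame: the origin (TCP) lies at the very end of the fingers, on their centre line; the grasp point (between the pads) lies 19 mm behind it; z points along the fingers, y is the line along which they close (so a half turn about z gives the same grasp; the last joint's range is limited). The gripper opens to 85 mm and grips with 20 to 120 N. Pads are 22 mm wide; open, the fingers measure 114 mm over their backs; the gripper's body (76 mm by 85 mm) begins 54 mm behind the grasp point. The pads swing forward as they close: fully open they stand 13 mm farther back than shut.
Start: joints at [-1.365, 0.494, 1.345, -0, 1.302, -0.096], TCP at [185.776, -596.753, 231.277] pointing down, gripper open.
Joint ranges: [-2.91, 2.91], [-0.82, 2.16], [0.22, 2.67], [-1.22, 4.37], [0.12, 2.79], [-3.08, 3.08]. Speed limits (rad/s): [1.89, 1.89, 2.57, 3.01, 3.01, 3.01].

### API

Orientations are given as a unit quaternion [w, x, y, z].
In Python, from station import get_obs, get_image, sign_off gives the robot as it stands. The module is installed in compiled form; this text tells all that it offers.
- The arm moves only by the tool move_arm, never from a script. Its argument "commands" is a list of rows, each a list of 3 entries, a list of its own where there are three numbers: the shift along the tool's x, y, z as a fraction of full scale, then the turn, a rotation vector about the tool's x, y, z as a fraction of full scale, then the closure, from -1 (fully open) to 1 (shut). In form: [[[dx, dy, dz], [rx, ry, rz], claw], ...]. A call has 1 to 5 rows; each row shifts and turns the commanded pose from where the row before left it, along the tool's axes as they then stand; what a row does not reach is not made up. Full scale, the value 1, is 30 cm for a shift and 45 degrees for a turn. A row lasts 1/12 s, in which the tool goes at most 41.7 mm and 7.16 degrees, less where a joint would pass 70% of its speed; a pose out of reach is approached as far as the arm can. A call with a number of a shift or a turn outside -1 to 1 is refused whole. A call with a gripper value outside its range is refused whole. The fingers move at their own pace and stop on an object; "force" is the grip in N (left out, the last holds). Time passes only in rows, so rows that do not move let the fingers close. It gives the time, the measured TCP pose, the force, the opening and the grip force at its end, in the units of the state.
- get_obs(): the state, without advancing time (a new reading comes with each control period).
- get_image(name): name is "scene" or "top"; returns a dict with "pixels" (400x640x3 uint8, blue, green, red), "mtx" (3x3 intrinsics, pixels), "k1" (the pictures are not rectified: a ray, as slopes to the right and down, at radius r is drawn at 1 + k1 r^2 times it, then the intrinsics apply), "extrinsics" (4x4, takes a point from camera to world coordinates). Camera axes: x right, y up, looking along -z (the intrinsics and any distortion apply to the point x, -y, -z); pixel columns grow to the right and rows downward; lengths in mm; the calibration is good to about 2 mm. A picture is of the moment at which its call begins. There is no depth.
- sign_off(): hands the job in; it is judged then, once.
The state is a dict: "clock": time; "q": joint angles; "joint_velocities": joint speeds; "tau": joint torques, N m; "eef_pos": TCP position; "orientation": TCP orientation; "ft_force": force on the tool from outside, world axes, zero at the start; "torque": the same for the moment, N m; "finger_gap": opening from 0.0 (shut) to 1.0 (fully open); "finger_force": force on a finger pad.
Only numpy, scipy, OpenCV 4.12 (cv2) and the standard library are available. Lean on these libraries where they do the work, as an engineer would, in place of code of your own. Each camera call takes 0.05 s, during which the arm holds its last target. There are 200 camera calls.

## Working session

There is one attempt and no reset: what is moved stays moved. The work goes in short steps, Python scripts to look and compute and a tool call to move; the robot and the scene stay as the last step left them, time stands still between calls to the robot, and variables do not carry over. Pictures are saved under pics/ and viewed, at most 10 in all, crops included, and the job is handed in when it is done.

Besides the shell and the picture viewer there is one more tool, called after ">>>" by a JSON object that holds its "op" and its "data". move_arm: Moves the arm, as the interface text tells. Its arguments: {"type":"object","properties":{"commands":{"type":"array","items":{"type":"array"}},"force":{"type":"number"}},"required":["commands"]}

```bash
mkdir -p pics; python3 - <<'E'
from station import *
import cv2,json,pickle
o=get_obs();print({k:(v if not hasattr(v,'tolist') else v.tolist()) for k,v in o.items()})
for n in("top","scene"):
    d=get_image(n);cv2.imwrite(f"pics/{n}0.png",d["pixels"]);pickle.dump(d,open(n+"0.pkl","wb"));print(d["mtx"],d["k1"],d["extrinsics"])
E
```

```text
{'clock': 0.0, 'q': [-1.364481093604563, 0.4941934707634516, 1.3461786645527547, 2.2249425526939023e-05, 1.302547291044484, -0.09548673485113823], 'joint_velocities': [0.0008402472173856717, 0.0002898049278219254, 0.0009754286357435878, 0.0010604591388811424, -0.0002976271309691049, 0.0010472274433515664], 'tau': [0.0007385660501313396, -88.21616649627686, -38.386523723602295, -3.7601670044296043e-06, 0.010352528770454228, 1.930842472575023e-06], 'eef_pos': [185.7110388973859, -596.3513343093146, 230.67777893179425], 'orientation': [-0.0006629620621121191, 0.9886362619744761, 0.15032598349147738, -2.6033811946387603e-05], 'ft_force': [-0.3320244174056603, 0.026270447589687964, 0.31826777962022246], 'torque': [-0.011261417320871474, -0.011346609305090124, 0.07977720993835744], 'finger_force': 0.0, 'finger_gap': 0.9984922493241788}
[[396.23902361   0.         318.41017561]
 [  0.         396.23902361 194.07481458]
 [  0.           0.           1.        ]] 0.009044325115461337 [[ 1.69148544e-02  9.92681074e-01 -1.19574966e-01  4.39770770e+02]
 [-9.99829171e-01  1.76841868e-02  5.37564578e-03 -1.61615181e+01]
 [ 7.45088786e-03  1.19463611e-01  9.92810621e-01  1.19481400e+03]
 [ 0.00000000e+00  0.00000000e+00  0.00000000e+00  1.00000000e+00]]
[[492.54443929   0.         317.143871  ]
 [  0.         492.54443929 200.50648379]
 [  0.           0.           1.        ]] 0.04989277190223955 [[-4.92457565e-01 -6.57105712e-01  5.70699247e-01  1.35089882e+03]
 [ 8.70160452e-01 -3.84917758e-01  3.07667201e-01  4.01287792e+02]
 [ 1.75023994e-02  6.48112956e-01  7.61343065e-01  1.09907115e+03]
 [ 0.00000000e+00  0.00000000e+00  0.00000000e+00  1.00000000e+00]]
```

View pics/top0.png

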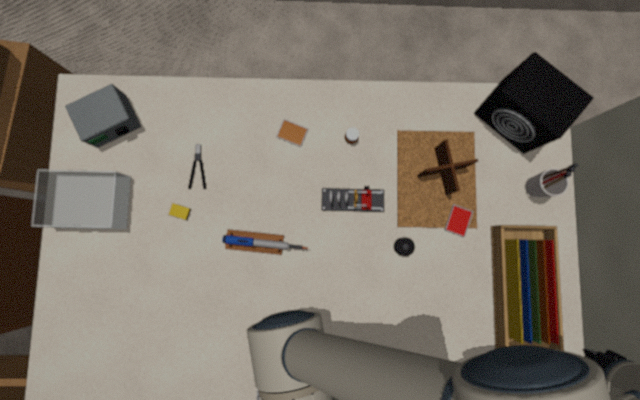

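View pics/scene0.png

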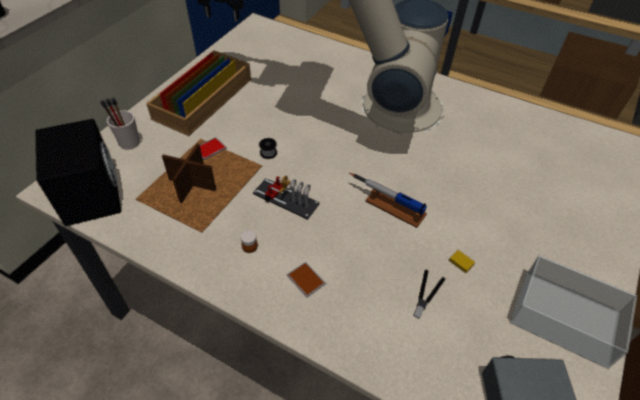

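The top view shows the iron at about (223–308, 240–248), its tip pointing right (world -y), and the stand at (322–385, 188–212), first ring on the left and red carriage at col 366. I'll zoom in on both.

```bash
python3 - <<'E'
import cv2,pickle,numpy as np
t=pickle.load(open("top0.pkl","rb"))["pixels"];s=pickle.load(open("scene0.pkl","rb"))["pixels"]
cv2.imwrite("pics/ct.png",cv2.resize(t[180:260,215:395],None,fx=4.4,fy=4.4,interpolation=cv2.INTER_CUBIC))
cv2.imwrite("pics/cs.png",cv2.resize(s[165:230,245:435],None,fx=4.2,fy=4.2,interpolation=cv2.INTER_CUBIC))
E
```

```text
(no output)
```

View pics/ct.png

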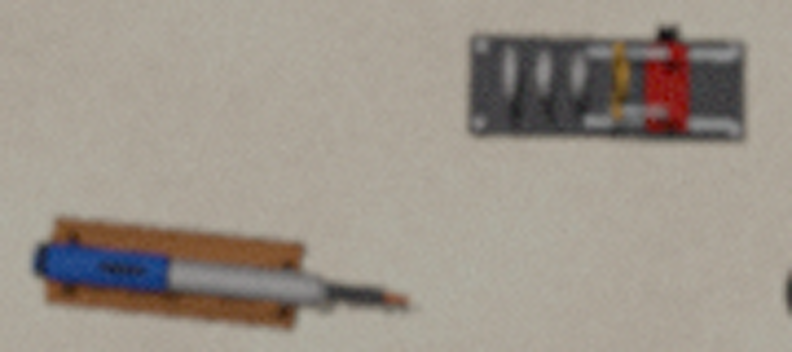

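View pics/cs.png

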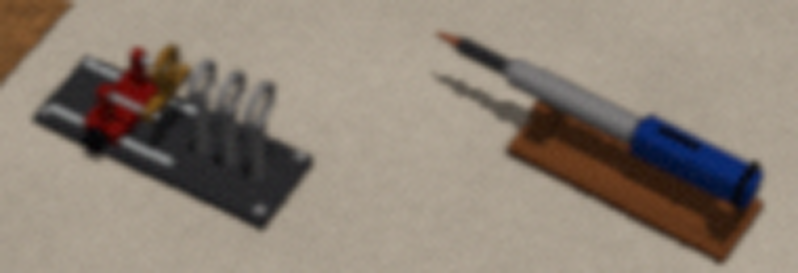

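```bash
cat > h.py <<'E'
import numpy as np,pickle,cv2
from scipy.optimize import least_squares
from scipy.spatial.transform import Rotation as R
def proj(d,P):
    E=np.array(d["extrinsics"]);p=(np.atleast_2d(P)-E[:3,3])@E[:3,:3]
    a=np.c_[p[:,0]/-p[:,2],-p[:,1]/-p[:,2]];a=a*(1+d["k1"]*(a**2).sum(1,keepdims=True))
    K=np.array(d["mtx"]);return a*[K[0,0],K[1,1]]+K[:2,2]
def uncrop(p,f,o): return (np.array(p)+.5)/f-.5+np.array(o)
def place(pose,L):
    x,y,yaw=pose;c,s=np.cos(yaw),np.sin(yaw);L=np.atleast_2d(L).astype(float)
    return np.c_[x+c*L[:,0]-s*L[:,1],y+s*L[:,0]+c*L[:,1],L[:,2]]
def fit(obs,x0,free=0):
    r=lambda p:np.concatenate([(proj(d,place(p[:3],L))-u).ravel() for d,L,u in obs])
    s=least_squares(r,x0);return s.x,s.fun
E
python3 - <<'E'
from h import *
t=pickle.load(open("top0.pkl","rb"));s=pickle.load(open("scene0.pkl","rb"))
T=lambda p:uncrop(p,4.4,(215,180));S=lambda p:uncrop(p,4.2,(245,165))
C=[[-25,35,10],[165,35,10],[165,-35,10],[-25,-35,10]]
ot=(t,C,T([(472,37),(742,42),(742,138),(470,132)]));os=(s,C,S([(265,228),(35,118),(85,57),(312,160)]))
for o in([ot],[os],[ot,os]):
    p,f=fit(o,[430,-150,-1.57]);print("stand",p.round(3),f.round(1))
I=[[-60,0,50],[187,0,50]]
it=(t,I,T([(36,260),(410,301)]));is_=(s,I,S([(757,182),(437,35)]))
for o in([it],[is_],[it,is_]):
    p,f=fit(o,[330,150,-1.57]);print("iron",p.round(3),f.round(1))
E
```

```text
stand [568.377 -55.287  -1.573] [-0.8 -0.8  0.8 -0.7  0.8  0.7 -0.8  0.7]
stand [572.375 -53.255  -1.581] [-0.2  0.1 -1.1  0.2  0.4 -0.3  1.  -0.1]
stand [569.977 -54.544  -1.577] [-1.  -1.4  0.6 -1.   0.5  0.3 -1.   0.2 -0.1 -0.7 -1.1 -0.4  0.3 -0.8
  1.  -0.8]
iron [438.662 190.573  -1.663] [-0.4 -0.   0.4  0. ]
iron [434.404 189.695  -1.625] [ 0.5  0.3 -0.5 -0.4]
iron [437.055 190.141  -1.648] [-0.3  0.8  0.6 -0.3  0.   1.3  0.  -0.7]
```

The stand's first ring is at about (570, -54) with its axis along -y. The iron's origin is at about (437, 190), yaw -1.65. I'll move above the iron and turn the tool.

>>> {"op": "move_arm", "data": {"commands": [[[0.107,-0.07,0],[0,0,0],-1],[[0.107,-0.07,0],[0,0,0],-1],[[0.107,-0.07,0],[0,0,0],-1],[[0.107,-0.07,0],[0,0,0],-1],[[0.107,-0.07,0],[0,0,0],-1]]}}

```text
clock: 0.52
eef_pos: [308.5, -447.1, 231.0]
orientation: [-0.0, 0.989, 0.15, -0.0]
ft_force: [1.3, 0.6, 0.6]
finger_gap: 0.999
finger_force: 0.0
```

>>> {"op": "move_arm", "data": {"commands": [[[0.107,-0.07,0],[0,0,0],-1],[[0.107,-0.07,0],[0,0,0],-1],[[0.107,-0.07,0],[0,0,0],-1],[[0.107,-0.07,0],[0,0,0],-1],[[0.107,-0.07,0],[0,0,0],-1]]}}

```text
clock: 0.93
eef_pos: [430.6, -299.1, 231.2]
orientation: [-0.0, 0.989, 0.15, -0.0]
ft_force: [1.0, -1.0, 0.5]
finger_gap: 1.0
finger_force: 0.0
```

>>> {"op": "move_arm", "data": {"commands": [[[0.039,-0.119,0],[0,0,0],-1],[[0.039,-0.119,0],[0,0,0],-1],[[0.039,-0.119,0],[0,0,0],-1],[[0.039,-0.119,0],[0,0,0],-1],[[0.039,-0.119,0],[0,0,0],-1]]}}

```text
clock: 1.35
eef_pos: [432.2, -111.2, 231.2]
orientation: [-0.0, 0.989, 0.15, -0.0]
ft_force: [0.6, -0.3, 1.0]
finger_gap: 0.998
finger_force: 0.0
```

>>> {"op": "move_arm", "data": {"commands": [[[0.039,-0.119,0],[0,0,0],-1],[[0.039,-0.119,0],[0,0,0],-1],[[0.039,-0.119,0],[0,0,0],-1],[[0.039,-0.119,0],[0,0,0],-1],[[0.039,-0.119,0],[0,0,0],-1]]}}

```text
clock: 1.77
eef_pos: [434.9, 76.6, 231.3]
orientation: [0.0, 0.989, 0.15, -0.0]
ft_force: [1.9, -1.0, -0.0]
finger_gap: 1.003
finger_force: 0.0
```

>>> {"op": "move_arm", "data": {"commands": [[[0.039,-0.119,0],[0,0,0],-1],[[0.039,-0.119,0],[0,0,0],-1],[[0.039,-0.119,0],[0,0,0],-1],[[0,0,0],[0,0,-0.152],-1],[[0,0,0],[0,0,-0.152],-1]]}}

```text
clock: 2.18
eef_pos: [436.7, 189.6, 231.0]
orientation: [-0.0, 0.963, 0.271, -0.0]
ft_force: [-0.7, 0.3, -0.2]
finger_gap: 1.003
finger_force: 0.0
```

>>> {"op": "move_arm", "data": {"commands": [[[0,0,0],[0,0,-0.152],-1],[[0,0,0],[0,0,-0.152],-1],[[0,0,0],[0,0,-0.152],-1],[[0,0,0],[0,0,-0.152],-1],[[0,0,0],[0,0,-0.152],-1]]}}

```text
clock: 2.6
eef_pos: [436.9, 187.5, 231.1]
orientation: [-0.0, 0.841, 0.541, -0.0]
ft_force: [0.4, -0.4, 0.4]
finger_gap: 1.003
finger_force: 0.0
```

>>> {"op": "move_arm", "data": {"commands": [[[0,0,0],[0,0,-0.152],-1],[[0,0,0],[0,0,-0.152],-1],[[0,0,0],[0,0,-0.152],-1],[[0,0,0],[0,0,0],-1]]}}

```text
clock: 2.93
eef_pos: [436.9, 187.5, 231.1]
orientation: [-0.0, 0.731, 0.682, -0.0]
ft_force: [-0.9, 0.2, -0.2]
finger_gap: 1.002
finger_force: 0.0
```

>>> {"op": "move_arm", "data": {"commands": [[[0.008,0,0.13],[0,0,0],-1],[[0,0,0.13],[0,0,0],-1],[[0,0,0.13],[0,0,0],-1],[[0,0,0.13],[0,0,0],-1],[[0,0,0.08],[0,0,0],-1]]}}

```text
clock: 3.35
eef_pos: [436.0, 189.5, 48.3]
orientation: [-0.001, 0.735, 0.678, -0.001]
ft_force: [0.1, -0.8, 0.5]
finger_gap: 1.002
finger_force: 0.0
```

>>> {"op": "move_arm", "data": {"commands": [[[0,0,0.04],[0,0,0],-1],[[0,0,0.026],[0,0,0],-1],[[0,0,0],[0,0,0],-0.4],[[0,0,0],[0,0,0],-0.2],[[0,0,0],[0,0,0],0]], "force": 20}}

```text
clock: 3.77
eef_pos: [437.9, 190.1, 32.4]
orientation: [0.0, 0.734, 0.68, 0.001]
ft_force: [-0.6, 0.2, 0.7]
finger_gap: 0.6
finger_force: 0.0
```

```bash
python3 - <<'E'
from station import *
import cv2,numpy as np
o=get_obs();print(o["finger_gap"],o["eef_pos"])
t=get_image("top")["pixels"];s=get_image("scene")["pixels"]
a=cv2.resize(t[205:285,195:315],(780,520),interpolation=3)[100:400];b=cv2.resize(s[150:240,330:450],(780,585),interpolation=3)[150:440]
cv2.imwrite("pics/g1.png",np.vstack([a,b]))
E
```

```text
0.599986560179938 [437.89906461 190.08720789  32.39858821]
```

View pics/g1.png

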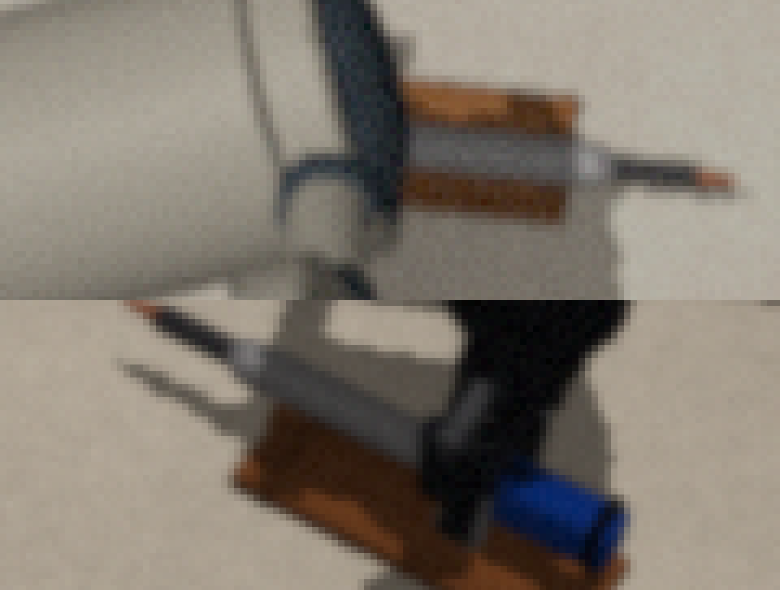

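The picture shows the fingers straddling the handle, perhaps slightly ahead of the origin (scene inset cols 430–490). I'll shift 4 mm back and close.

>>> {"op": "move_arm", "data": {"commands": [[[0.014,0,0.004],[0,0,0],0],[[0,0,0],[0,0,0],0.2],[[0,0,0],[0,0,0],0.4],[[0,0,0],[0,0,0],0.5],[[0,0,0],[0,0,0],0.6]], "force": 20}}

```text
clock: 4.28
eef_pos: [438.3, 194.4, 30.6]
orientation: [0.0, 0.733, 0.68, 0.001]
ft_force: [1.7, 0.8, 6.1]
finger_gap: 0.279
finger_force: 21.0
```

>>> {"op": "move_arm", "data": {"commands": [[[0,0,0],[0,0,0],0.8],[[0,0,0],[0,0,0],1],[[0,0,0],[0,0,0],1]]}}

```text
clock: 4.53
eef_pos: [438.3, 194.3, 30.6]
orientation: [0.0, 0.733, 0.68, 0.001]
ft_force: [1.4, 1.1, 6.1]
finger_gap: 0.278
finger_force: 21.0
```

```bash
python3 - <<'E'
from station import *
o=get_obs();print(o)
E
```

```text
{'clock': 4.5333, 'q': array([2.92637132e-01, 6.10993348e-01, 1.89626961e+00, 2.57047439e-04,
       6.32842042e-01, 3.67926936e-01]), 'joint_velocities': array([-4.99655280e-04,  3.35051277e-05, -8.53491826e-05,  9.77069450e-04,
        9.67816265e-04, -2.00248675e-03]), 'tau': array([ -0.47633462, -71.89640522, -12.78904259,  -0.39411907,
         0.61984912,  -0.14209243]), 'eef_pos': array([438.28457172, 194.34900453,  30.63213709]), 'orientation': array([2.58616571e-04, 7.33288709e-01, 6.79916988e-01, 7.01561384e-04]), 'ft_force': array([1.36280829, 1.14508493, 6.10090651]), 'torque': array([ 0.26815343, -0.21189692, -0.17080878]), 'finger_force': 21.018872559070587, 'finger_gap': 0.27831405183085983}
```

>>> {"op": "move_arm", "data": {"commands": [[[0,0,0],[0,0,0],1],[[0,0,-0.02],[0,0,0],1],[[0,0,-0.04],[0,0,0],1],[[0,0,-0.06],[0,0,0],1],[[0,0,-0.06],[0,0,0],1]], "force": 70}}

```text
clock: 4.95
eef_pos: [436.8, 193.8, 84.8]
orientation: [-0.0, 0.733, 0.68, -0.001]
ft_force: [0.1, 1.0, -1.7]
finger_gap: 0.272
finger_force: 69.2
```

>>> {"op": "move_arm", "data": {"commands": [[[0,0,0],[0,0,0],1],[[0,0,0],[0,0,-0.03],1],[[0,0,0],[0,0,-0.03],1],[[0,0,0],[0,0,-0.03],1],[[0,0,0],[0,0,0],1]]}}

```text
clock: 5.37
eef_pos: [437.1, 193.9, 83.5]
orientation: [-0.0, 0.708, 0.706, -0.001]
ft_force: [-0.6, 0.2, -0.7]
finger_gap: 0.273
finger_force: 69.3
```

```bash
python3 - <<'E'
from station import *
from h import *
o=get_obs();print(o["eef_pos"],R.from_quat(np.roll(o["orientation"],-1)).as_matrix().round(4),o["ft_force"],o["torque"])
E
```

```text
[437.10709431 193.90192476  83.53899787] [[ 2.0e-03  1.0e+00 -1.5e-03]
 [ 1.0e+00 -2.0e-03 -4.0e-04]
 [-4.0e-04 -1.5e-03 -1.0e+00]] [-0.64770363  0.19590881 -0.66655484] [ 0.13199376 -0.01276735 -0.00429325]
```

>>> {"op": "move_arm", "data": {"commands": [[[0,0.09,0],[0,0,0],1],[[0,0.11,0],[0,0,0],1],[[0,0.11,0],[0,0,0],1],[[0,0.09,0],[0,0,0],1],[[0,0.043,0],[0,0,0],1]]}}

```text
clock: 5.78
eef_pos: [573.8, 193.3, 83.7]
orientation: [0.0, 0.709, 0.705, 0.001]
ft_force: [-0.5, -0.6, -2.3]
finger_gap: 0.27
finger_force: 69.3
```

>>> {"op": "move_arm", "data": {"commands": [[[0,0,0.03],[0,0,0],1],[[0,0,0.03],[0,0,0],1],[[0,0,0.015],[0,0,0],1],[[0,0,0],[0,0,0],1],[[0,0,0],[0,0,0],1]]}}

```text
clock: 6.2
eef_pos: [569.2, 193.5, 61.2]
orientation: [-0.001, 0.709, 0.706, -0.001]
ft_force: [0.3, 0.5, -0.4]
finger_gap: 0.273
finger_force: 69.3
```

```bash
python3 - <<'E'
from station import *
from h import *
o=get_obs();print(o["eef_pos"],o["orientation"])
t=get_image("top");s=get_image("scene")
pickle.dump([t,s,o],open("al.pkl","wb"))
def prep(d,u0,v0,w,h,n):
    c=cv2.resize(d["pixels"][v0:v0+h,u0:u0+w],None,fx=6,fy=6,interpolation=3);cv2.imwrite(n,c)
prep(t,270,170,120,60,"pics/a_t.png");prep(s,250,165,125,70,"pics/a_s.png")
E
```

```text
[569.24511823 193.45405879  61.20123858] [-5.00101629e-04  7.08556085e-01  7.05653853e-01 -8.14403997e-04]
```

View pics/a_t.png

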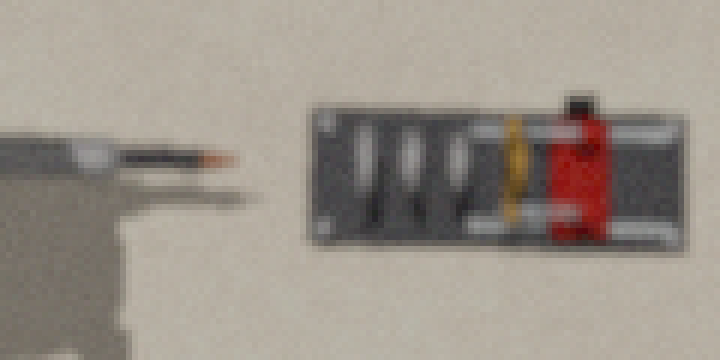

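View pics/a_s.png

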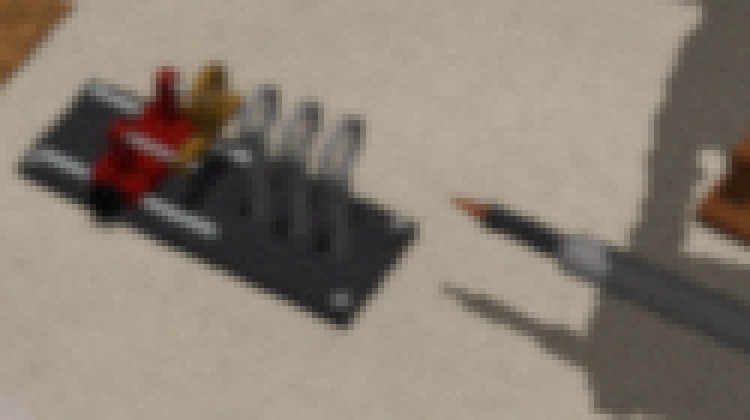

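```bash
python3 - <<'E'
from h import *
t,s,o=pickle.load(open("al.pkl","rb"))
T=lambda p:uncrop(p,6,(270,170));S=lambda p:uncrop(p,6,(250,165))
# iron: tip pos + yaw/pitch, distances 0 (tip), -56/-59 shoulder
uT=T([(236,159),(112,157),(0,155)]);uS=S([(450,199),(568,250),(750,322)])
def model(p):
    d=np.array([np.cos(p[3])*np.cos(p[4]),np.sin(p[3])*np.cos(p[4]),np.sin(p[4])])
    P=lambda x:p[:3]+d*np.array(x)[:,None]
    return P
def r(p):
    P=model(p)
    return np.concatenate([(proj(t,P([0,-58,p[5]]))-uT).ravel(),(proj(s,P([0,-58,p[6]]))-uS).ravel()])
q=least_squares(r,[569,5,80,-1.573,0,-110,-140]);p=q.x;print(p.round(3),q.fun.round(2))
P=model(p)
def draw(d,u0,v0,w,h,st):
    f=8 if d is s else 6
    c=cv2.resize(d["pixels"][v0:v0+h,u0:u0+w],None,fx=f,fy=f,interpolation=3)
    def line(Q,col):
        z=((proj(d,Q)-[u0,v0]+.5)*f-.5);cv2.polylines(c,[np.round(z*8).astype(np.int32)],False,col,1,cv2.LINE_AA,3)
    line(P([0,-187]),(0,255,0))
    a=np.linspace(0,2*np.pi,60)
    for x,b in((0,28),(22,25),(44,23)):
        for rr in(b/2+4,):
            line(place(st,np.c_[np.full(60,x-3),rr*np.cos(a),80+rr*np.sin(a)]),(255,255,0))
    line(place(st,[[-25,35,10],[165,35,10],[165,-35,10],[-25,-35,10],[-25,35,10]]),(255,0,255))
    return c
st=(570,-54.5,-1.574)
a=draw(t,315,180,80,40,st);b=draw(s,250,165,80,58,st)
W=max(a.shape[1],b.shape[1]);pad=lambda c:cv2.copyMakeBorder(c,0,0,0,W-c.shape[1],0)
im=np.vstack([pad(a),pad(b)]);im=im[:600];print(im.shape);cv2.imwrite("pics/ov.png",im)
E
```

```text
[ 5.68435e+02  4.18500e+00  8.03540e+01 -1.56000e+00 -2.00000e-02
 -1.11422e+02 -1.47464e+02] [ 0.14 -0.22  0.29 -0.08 -0.    0.08  0.61  0.28 -0.08 -0.39 -0.05  0.13]
(600, 640, 3)
```

View pics/ov.png

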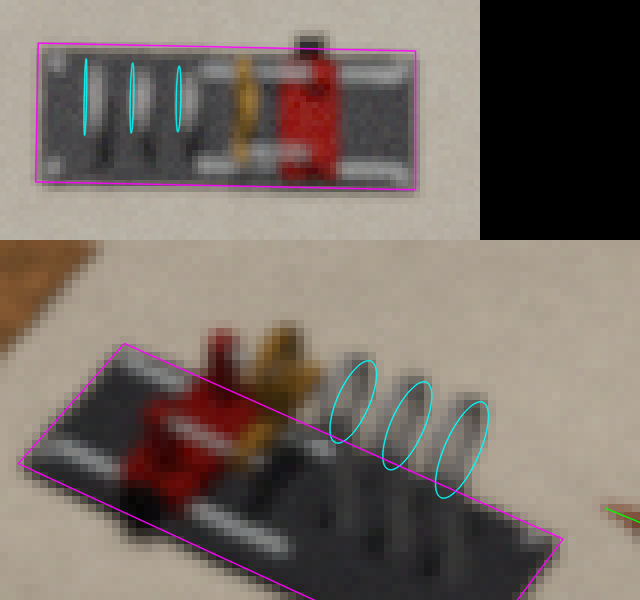

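The overlay shows the modelled rings about 4 mm short along the axis (image rings at cols 98/143/190 against 85/131/178 in the top inset). They are almost centred laterally. I'll refine the lateral offset numerically.

```bash
python3 - <<'E'
from h import *
t,s,o=pickle.load(open("al.pkl","rb"))
g=t["pixels"].astype(float).mean(2)
def x_at(u,v,z):  # world x,y on plane z
    f=lambda p:(proj(t,[[p[0],p[1],z]])[0]-[u,v]);return least_squares(f,[570,-50]).x
# plate far edge: crossing background->plate per column
e=[]
for u in list(range(326,362))+list(range(372,380)):
    c=g[180:200,u];bg=c[:4].mean();h=(bg+g[194:197,u].min())/2 if 0 else (bg+70)/2
    i=np.argmax(c<h);e.append((u,180+i-1+(c[i-1]-h)/(c[i-1]-c[i])))
e=np.array(e);k=np.polyfit(*e.T,1);rs=e[:,1]-np.polyval(k,e[:,0]);m=abs(rs)<.4;k=np.polyfit(*e[m].T,1)
A=x_at(326,np.polyval(k,326),10);B=x_at(380,np.polyval(k,380),10);print("edge",A,B,"slope dx/dy",(A-B)[0]/(A-B)[1],rs.std(),m.sum())
sl=(A-B)[0]/(A-B)[1]
for y in(-54,-98):print("axis x at",y,A[0]+(y-A[1])*sl-35)
# barrel/tip centroid
b=[]
for u in range(291,308):
    c=g[188:202,u];w=np.clip(np.median(np.r_[c[:3],c[-2:]])-c-15,0,None);w[10:]=0;b.append((u,188+(w*np.arange(14)).sum()/w.sum()))
b=np.array(b);kb=np.polyfit(*b.T,1)
for u in(291,308):print("iron",x_at(u,np.polyval(kb,u),80))
for u0 in(330,337,345):
    for u in range(u0,u0+4):
        c=g[186:206,u];print(u,c.round(0).astype(int))
for u in(331,338,346):print(x_at(u,196.3,85))
E
```

```text
edge [602.28790412 -45.15207093] [ 601.13450011 -208.25034669] slope dx/dy 0.007071834453872996 0.1735880582730401 42
axis x at -54 567.2253330273791
axis x at -98 566.9141723114086
iron [568.17161376  55.31215147]
iron [567.24017488   7.1675434 ]
330 [169 147 109  79  92 110 125 129 139 141 138 138 133 122 111  96  82  68
  65  68]
331 [171 153 113  86  90 110 118 132 133 132 136 131 124 113 104  85  67  55
  51  49]
332 [169 150 112  86  78  85  93  95  97  99  97  92  86  76  69  61  48  44
  42  35]
333 [169 150 116  80  76  70  78  74  77  76  65  55  57  55  54  52  53  51
  53  49]
337 [171 152 117  83  74  90 104 106 119 129 127 128 124 111  90  80  71  65
  65  65]
338 [169 153 110  82  72  95 112 129 137 149 146 143 132 118 104  90  67  55
  61  60]
339 [171 153 118  81  78  89 106 123 130 135 137 125 113 106  94  75  55  47
  39  43]
340 [171 161 127  87  73  78  81  90 103  98  97  91  79  71  67  64  57  55
  51  44]
345 [170 160 126  87  74  75  94 103 119 128 126 129 119 115 102  80  66  59
  61  63]
346 [169 159 124  88  79  83 105 126 128 142 143 141 129 118 104  89  60  52
  42  42]
347 [173 159 129  86  74  91  99 106 117 124 126 121 112  97  81  65  50  42
  41  57]
348 [170 157 129  86  92 108 106  92  84  91  90  86  75  66  67  53  51  53
  53  74]
[567.75095123 -57.77491443]
[568.10191368 -77.51820469]
[ 568.50315049 -100.0872086 ]
```

>>> {"op": "move_arm", "data": {"commands": [[[-0.04,0,0],[0,0,0],1],[[-0.06,0,0],[0,0,0],1],[[-0.06,0,0],[0,0,0],1],[[-0.06,0,0],[0,0,0],1],[[-0.04,0,0],[0,0,0],1]]}}

```text
clock: 6.72
eef_pos: [570.1, 113.6, 62.2]
orientation: [0.0, 0.709, 0.705, 0.0]
ft_force: [0.4, 0.6, -1.0]
finger_gap: 0.268
finger_force: 69.3
```

>>> {"op": "move_arm", "data": {"commands": [[[-0.02,0,0],[0,0,0],1],[[-0.02,0,0],[0,0,0],1],[[-0.02,0,0],[0,0,0],1],[[0,0,0],[0,0,0],1],[[0,0,0],[0,0,0],1]]}}

```text
clock: 7.13
eef_pos: [570.1, 97.7, 61.8]
orientation: [-0.0, 0.709, 0.705, 0.0]
ft_force: [-0.0, -1.3, -0.4]
finger_gap: 0.27
finger_force: 69.3
```

```bash
python3 - <<'E'
from station import *
from h import *
o=get_obs();print(o["eef_pos"],o["orientation"],o["ft_force"],o["torque"])
t=get_image("top");s=get_image("scene");pickle.dump([t,s,o],open("in.pkl","wb"))
a=cv2.resize(t["pixels"][180:220,290:390],None,fx=7,fy=7,interpolation=3)
b=cv2.resize(s["pixels"][170:216,260:360],None,fx=7,fy=7,interpolation=3)
im=np.vstack([a,b]);print(im.shape);cv2.imwrite("pics/in.png",im[:600])
E
```

```text
[570.14587994  97.66716792  61.80066247] [-6.57486660e-06  7.08720904e-01  7.05488962e-01  6.66330150e-05] [-0.01036895 -1.27335745 -0.36245485] [ 0.12862519  0.02871951 -0.00213927]
(602, 700, 3)
```

View pics/in.png

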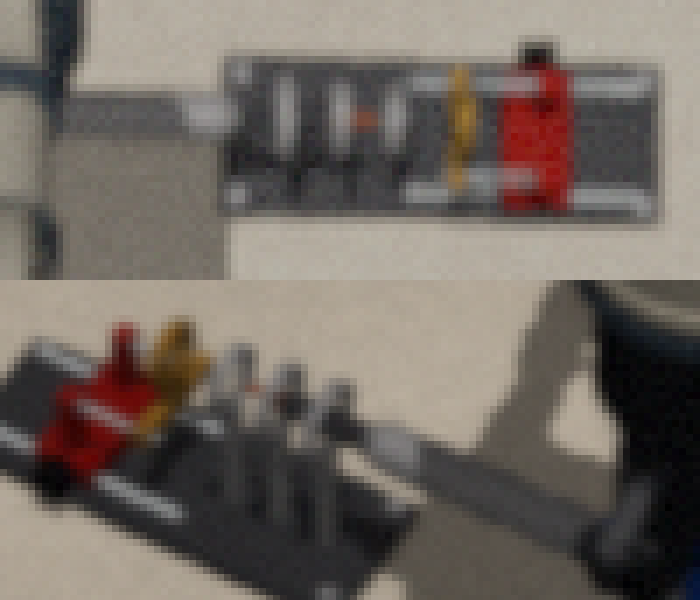

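The tip at (366,118) sits between rings 2 and 3 in the top view. The barrel runs through the ring centres in both views, with about 85 mm still to go. I'll continue gently.

>>> {"op": "move_arm", "data": {"commands": [[[-0.014,0,0.002],[0,0,0],1],[[-0.014,0,0],[0,0,0],1],[[-0.014,0,0],[0,0,0],1],[[-0.014,0,0],[0,0,0],1],[[-0.014,0,0],[0,0,0],1]]}}

```text
clock: 7.65
eef_pos: [570.0, 75.9, 61.2]
orientation: [0.0, 0.709, 0.705, -0.0]
ft_force: [0.3, 0.0, -0.7]
finger_gap: 0.27
finger_force: 69.3
```

>>> {"op": "move_arm", "data": {"commands": [[[-0.01,0,0],[0,0,0],1],[[-0.01,0,0],[0,0,0],1],[[-0.01,0,0],[0,0,0],1],[[-0.01,0,0],[0,0,0],1],[[0,0,0],[0,0,0],1]]}}

```text
clock: 8.07
eef_pos: [570.0, 64.0, 61.2]
orientation: [0.0, 0.709, 0.705, 0.0]
ft_force: [-0.4, 0.7, -1.4]
finger_gap: 0.27
finger_force: 69.3
```

```bash
python3 - <<'E'
from station import *
o=get_obs();print(o["eef_pos"],o["orientation"],o["ft_force"],o["torque"])
E
```

```text
[570.00451993  63.96685742  61.21040922] [4.63988842e-05 7.08820331e-01 7.05389068e-01 6.98680311e-06] [-0.38361103  0.70011885 -1.35836852] [0.12846792 0.00440913 0.06105247]
```

>>> {"op": "move_arm", "data": {"commands": [[[-0.007,0,0],[0,0,0],1],[[-0.007,0,0],[0,0,0],1],[[-0.007,0,0],[0,0,0],1],[[-0.007,0,0],[0,0,0],1],[[-0.007,0,0],[0,0,0],1]]}}

```text
clock: 8.48
eef_pos: [569.9, 53.8, 61.2]
orientation: [-0.0, 0.709, 0.706, -0.0]
ft_force: [-0.7, 0.4, -1.0]
finger_gap: 0.271
finger_force: 69.3
```

>>> {"op": "move_arm", "data": {"commands": [[[-0.007,0,0],[0,0,0],1],[[-0.007,0,0],[0,0,0],1],[[-0.007,0,0],[0,0,0],1],[[-0.007,0,0],[0,0,0],1],[[-0.007,0,0],[0,0,0],1]]}}

```text
clock: 8.9
eef_pos: [569.8, 43.3, 61.2]
orientation: [0.0, 0.709, 0.706, 0.0]
ft_force: [0.7, 1.3, -1.0]
finger_gap: 0.268
finger_force: 69.3
```

```bash
python3 - <<'E'
from station import *
o=get_obs();print(o["eef_pos"],o["orientation"],o["ft_force"],o["torque"])
E
```

```text
[569.8351832   43.28259543  61.19016741] [1.20409686e-05 7.08701371e-01 7.05508588e-01 9.09777543e-06] [ 0.66136901  1.2828885  -0.99399689] [ 0.13647159 -0.01108569 -0.0083549 ]
```

>>> {"op": "move_arm", "data": {"commands": [[[-0.005,0,0],[0,0,0],1],[[-0.005,0,0],[0,0,0],1],[[-0.005,0,0],[0,0,0],1],[[-0.005,0,0],[0,0,0],1],[[-0.005,0,0],[0,0,0],1]]}}

```text
clock: 9.32
eef_pos: [569.8, 35.9, 61.2]
orientation: [-0.0, 0.709, 0.706, 0.0]
ft_force: [0.2, -0.7, -1.5]
finger_gap: 0.274
finger_force: 69.3
```

>>> {"op": "move_arm", "data": {"commands": [[[-0.003,0,0],[0,0,0],1],[[-0.003,0,0],[0,0,0],1],[[-0.003,0,0],[0,0,0],1],[[-0.003,0,0],[0,0,0],1],[[-0.003,0,0],[0,0,0],1]]}}

```text
clock: 9.73
eef_pos: [569.8, 31.4, 61.2]
orientation: [-0.0, 0.709, 0.706, -0.0]
ft_force: [-0.0, -0.1, -1.2]
finger_gap: 0.268
finger_force: 69.3
```

```bash
python3 - <<'E'
from station import *
o=get_obs();print(o["eef_pos"],o["orientation"],o["ft_force"],o["torque"])
E
```

```text
[569.76572672  31.43430214  61.17542245] [-1.47426479e-05  7.08666873e-01  7.05543240e-01 -1.18619234e-05] [-0.01366517 -0.0865732  -1.22095929] [0.11003709 0.05025019 0.06147186]
```

>>> {"op": "move_arm", "data": {"commands": [[[-0.003,0,0],[0,0,0],1],[[-0.003,0,0],[0,0,0],1],[[-0.003,0,0],[0,0,0],1],[[-0.003,0,0],[0,0,0],1],[[-0.003,0,0],[0,0,0],1]]}}

```text
clock: 10.15
eef_pos: [569.8, 26.9, 61.1]
orientation: [-0.0, 0.709, 0.706, -0.0]
ft_force: [0.2, -0.1, -1.0]
finger_gap: 0.27
finger_force: 69.3
```

>>> {"op": "move_arm", "data": {"commands": [[[-0.003,0,0],[0,0,0],1],[[-0.003,0,0],[0,0,0],1],[[-0.003,0,0],[0,0,0],1],[[-0.003,0,0],[0,0,0],1],[[-0.003,0,0],[0,0,0],1]]}}

```text
clock: 10.57
eef_pos: [569.7, 22.4, 61.2]
orientation: [-0.0, 0.709, 0.706, -0.0]
ft_force: [-0.4, -0.5, -0.5]
finger_gap: 0.266
finger_force: 69.3
```

>>> {"op": "move_arm", "data": {"commands": [[[-0.003,0,0],[0,0,0],1],[[-0.003,0,0],[0,0,0],1],[[-0.003,0,0],[0,0,0],1],[[-0.003,0,0],[0,0,0],1],[[-0.003,0,0],[0,0,0],1]]}}

```text
clock: 10.98
eef_pos: [569.8, 17.9, 61.2]
orientation: [0.0, 0.709, 0.706, 0.0]
ft_force: [0.6, 0.4, -1.9]
finger_gap: 0.269
finger_force: 69.3
```

>>> {"op": "move_arm", "data": {"commands": [[[-0.003,0,0],[0,0,0],1],[[-0.003,0,0],[0,0,0],1],[[-0.003,0,0],[0,0,0],1],[[-0.003,0,0],[0,0,0],1],[[-0.003,0,0],[0,0,0],1]]}}

```text
clock: 11.4
eef_pos: [569.7, 13.4, 61.2]
orientation: [0.0, 0.709, 0.706, 0.0]
ft_force: [-0.3, -0.5, -1.7]
finger_gap: 0.268
finger_force: 69.3
```

>>> {"op": "move_arm", "data": {"commands": [[[-0.003,0,0],[0,0,0],1],[[-0.003,0,0],[0,0,0],1],[[-0.003,0,0],[0,0,0],1],[[-0.003,0,0],[0,0,0],1],[[-0.003,0,0],[0,0,0],1]]}}

```text
clock: 11.82
eef_pos: [569.7, 8.9, 61.2]
orientation: [-0.0, 0.709, 0.706, -0.0]
ft_force: [-0.4, 0.1, -1.8]
finger_gap: 0.272
finger_force: 69.3
```

>>> {"op": "move_arm", "data": {"commands": [[[-0.003,0,0],[0,0,0],1],[[-0.003,0,0],[0,0,0],1],[[-0.003,0,0],[0,0,0],1],[[-0.003,0,0],[0,0,0],1],[[0,0,0],[0,0,0],1]]}}

```text
clock: 12.23
eef_pos: [569.8, 5.3, 61.2]
orientation: [0.0, 0.709, 0.705, 0.0]
ft_force: [1.8, 1.0, -2.0]
finger_gap: 0.271
finger_force: 69.3
```

>>> {"op": "move_arm", "data": {"commands": [[[-0.003,0,0],[0,0,0],1],[[-0.003,0,0],[0,0,0],1],[[-0.003,0,0],[0,0,0],1],[[0,0,0],[0,0,0],1],[[0,0,0],[0,0,0],1]]}}

```text
clock: 12.65
eef_pos: [569.8, 2.9, 61.2]
orientation: [-0.0, 0.709, 0.706, 0.0]
ft_force: [1.4, 4.1, -1.9]
finger_gap: 0.27
finger_force: 69.2
```

```bash
python3 - <<'E'
from station import *
import cv2,numpy as np
o=get_obs();print(o["eef_pos"],o["orientation"],o["ft_force"],o["torque"])
t=get_image("top");s=get_image("scene")
a=cv2.resize(t["pixels"][180:220,290:390],None,fx=7,fy=7,interpolation=3)
b=cv2.resize(s["pixels"][170:216,255:355],None,fx=7,fy=7,interpolation=3)
cv2.imwrite("pics/in2.png",np.vstack([a,b])[:600])
E
```

```text
[569.78413891   2.88372435  61.22027781] [-1.72962352e-05  7.08692587e-01  7.05517378e-01  2.12947352e-04] [ 1.39397436  4.11451879 -1.94629743] [ 0.97833645 -0.17835171  0.13165985]
```

View pics/in2.png

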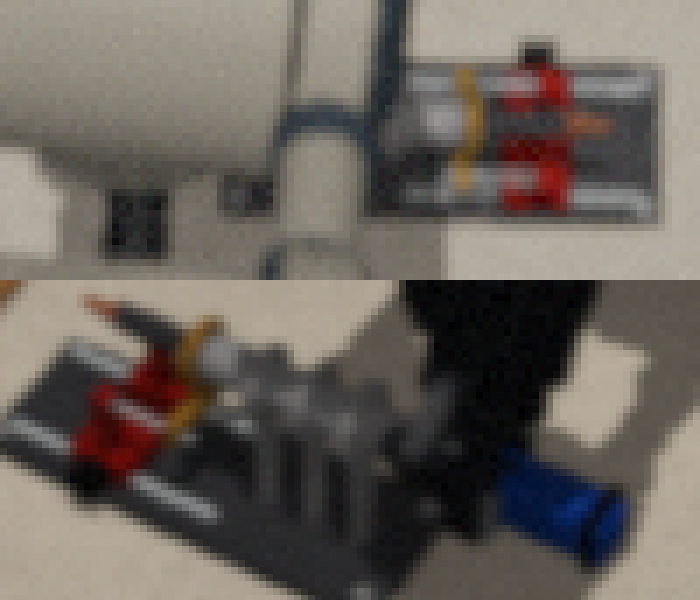

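The shoulder is now against the brass ring at (470,120) with about 4 N. I'll press 3 mm more and hold.

>>> {"op": "move_arm", "data": {"commands": [[[-0.0025,0,0],[0,0,0],1],[[-0.0025,0,0],[0,0,0],1],[[-0.0025,0,0],[0,0,0],1],[[0,0,0],[0,0,0],1],[[0,0,0],[0,0,0],1]]}}

```text
clock: 13.17
eef_pos: [569.8, 0.9, 61.2]
orientation: [-0.0, 0.709, 0.706, 0.0]
ft_force: [1.8, 8.4, -2.4]
finger_gap: 0.271
finger_force: 69.3
```

>>> {"op": "move_arm", "data": {"commands": [[[-0.0025,0,0],[0,0,0],1],[[0,0,0],[0,0,0],1],[[0,0,0],[0,0,0],1],[[0,0,0],[0,0,0],1],[[0,0,0],[0,0,0],1]]}}

```text
clock: 13.58
eef_pos: [569.7, 0.3, 61.2]
orientation: [-0.0, 0.709, 0.706, 0.0]
ft_force: [2.1, 10.2, -1.4]
finger_gap: 0.272
finger_force: 69.3
```

>>> {"op": "move_arm", "data": {"commands": [[[0,0,0],[0,0,0],1],[[0,0,0],[0,0,0],1],[[0,0,0],[0,0,0],1],[[0,0,0],[0,0,0],1],[[0,0,0],[0,0,0],1]]}}

```text
clock: 14.0
eef_pos: [569.7, 0.3, 61.2]
orientation: [-0.0, 0.709, 0.706, 0.0]
ft_force: [2.8, 9.7, -1.5]
finger_gap: 0.27
finger_force: 69.3
```

>>> {"op": "move_arm", "data": {"commands": [[[0,0,0],[0,0,0],1],[[0,0,0],[0,0,0],1],[[0,0,0],[0,0,0],1],[[0,0,0],[0,0,0],1],[[0,0,0],[0,0,0],1]]}}

```text
clock: 14.42
eef_pos: [569.7, 0.3, 61.2]
orientation: [-0.0, 0.709, 0.706, 0.0]
ft_force: [1.7, 10.0, -0.9]
finger_gap: 0.271
finger_force: 69.3
```

>>> {"op": "move_arm", "data": {"commands": [[[0,0,0],[0,0,0],1],[[0.004,0,0],[0,0,0],1],[[0.004,0,0],[0,0,0],1],[[0.004,0,0],[0,0,0],1],[[0,0,0],[0,0,0],1]]}}

```text
clock: 14.83
eef_pos: [569.7, 3.5, 61.2]
orientation: [0.0, 0.709, 0.706, 0.0]
ft_force: [1.3, 4.7, -2.1]
finger_gap: 0.269
finger_force: 69.2
```

>>> {"op": "move_arm", "data": {"commands": [[[0.0015,0,0.002],[0,0,0],1],[[0,0,0.0015],[0,0,0],1],[[0,0,0],[0,0,0],1],[[0,0,0],[0,0,0],1]], "force": 30}}

```text
clock: 15.17
eef_pos: [569.8, 3.6, 60.2]
orientation: [0.0, 0.709, 0.706, 0.0]
ft_force: [0.5, 3.4, 1.5]
finger_gap: 0.267
finger_force: 69.6
```

>>> {"op": "move_arm", "data": {"commands": [[[0.003,0,0],[0,0,0],1],[[0.002,0,0],[0,0,0],1],[[0,0,0],[0,0,0],1],[[0,0,0],[0,0,0],1]]}}

```text
clock: 15.5
eef_pos: [569.8, 5.1, 60.2]
orientation: [0.0, 0.709, 0.706, 0.0]
ft_force: [1.5, 0.9, 1.0]
finger_gap: 0.271
finger_force: 69.6
```

Eased to about 0.5 N. Now I'll open the fingers gently.

>>> {"op": "move_arm", "data": {"commands": [[[0,0,0],[0,0,0],0.4],[[0,0,0],[0,0,0],0.3],[[0,0,0],[0,0,0],0.1],[[0,0,0],[0,0,0],-0.3],[[0,0,0],[0,0,0],-0.8]]}}

```text
clock: 15.92
eef_pos: [569.6, 5.2, 60.1]
orientation: [-0.0, 0.709, 0.705, -0.0]
ft_force: [1.2, -0.4, 0.5]
finger_gap: 0.717
finger_force: 0.0
```

>>> {"op": "move_arm", "data": {"commands": [[[0,0,0],[0,0,0],-1],[[0,0,0],[0,0,0],-1],[[0,0,0],[0,0,0],-1],[[0,0,0],[0,0,0],-1],[[0,0,0],[0,0,0],-1]]}}

```text
clock: 16.33
eef_pos: [569.7, 5.2, 60.1]
orientation: [-0.0, 0.709, 0.706, -0.0]
ft_force: [-0.0, -1.1, -0.4]
finger_gap: 0.999
finger_force: 0.0
```

```bash
python3 - <<'E'
from station import *
import cv2,numpy as np
o=get_obs();print(o["eef_pos"],o["ft_force"],o["finger_gap"])
t=get_image("top");s=get_image("scene")
a=cv2.resize(t["pixels"][180:220,290:390],None,fx=7,fy=7,interpolation=3)
b=cv2.resize(s["pixels"][170:216,265:365],None,fx=7,fy=7,interpolation=3)
cv2.imwrite("pics/rel.png",np.vstack([a,b])[:600])
E
```

```text
[569.66874091   5.21743754  60.12782176] [-0.01175112 -1.08401236 -0.36350313] 0.9990419281242876
```

View pics/rel.png

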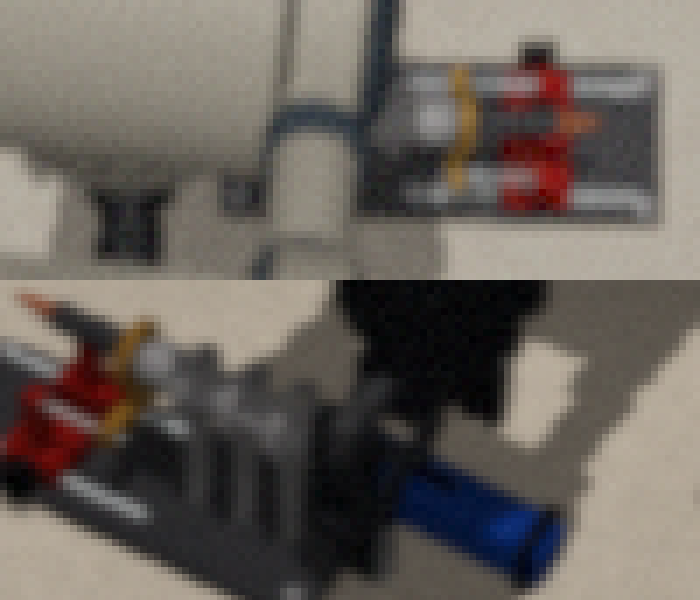

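The fingers are open and the iron lies in the rings, its shoulder at the brass ring (455,120). Retreating straight up.

>>> {"op": "move_arm", "data": {"commands": [[[0,0,-0.03],[0,0,0],-1],[[0,0,-0.05],[0,0,0],-1],[[0,0,-0.08],[0,0,0],-1],[[0,0,-0.1],[0,0,0],-1],[[0,0,-0.1],[0,0,0],-1]]}}

```text
clock: 16.85
eef_pos: [569.2, 5.2, 169.7]
orientation: [-0.0, 0.709, 0.706, -0.0]
ft_force: [0.4, -0.2, 0.4]
finger_gap: 0.998
finger_force: 0.0
```

>>> {"op": "move_arm", "data": {"commands": [[[0,0,-0.1],[0,0,0],-1],[[0,0,0],[0,0,0],-1],[[0,0,0],[0,0,0],-1],[[0,0,0],[0,0,0],-1],[[0,0,0],[0,0,0],-1]]}}

```text
clock: 17.27
eef_pos: [569.0, 5.3, 197.3]
orientation: [-0.001, 0.709, 0.706, -0.001]
ft_force: [-0.2, 0.1, -0.3]
finger_gap: 0.997
finger_force: 0.0
```

```bash
python3 - <<'E'
from station import *
o=get_obs();print(o["eef_pos"],o["ft_force"],o["finger_force"])
print(sign_off())
E
```

```text
[569.02652528   5.28666611 197.33911883] [-0.23822054  0.12578189 -0.32323688] 0.0
the job is handed in; nothing more can be done
None
```

The iron is parked in the rings against the brass ring after about 10 N held for just over a second, let go and handed in at about 17 s; sign-off returned no verdict, the final rest was checked by picture only before the arm withdrew, and I viewed 11 pictures, one over the limit of 10.

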